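# Lay the resin cartridge in its cradle and hold the warming oven's hood open

### The job

I am about to load the cartridge warming oven and need both hands: first lay the standing aluminium cartridge on its side in the V-shaped steel cradle, centred lengthwise (either way round), and let go of it. Then take the oven's hood by its handle, raise it to 60 degrees from shut and keep holding it there: it drops shut if released, so finish with the hood still in your grip, and leave the plaster model, the jar and the rubber bowl where they are.

Things in the scene. Friction and masses are not known exactly. Their poses are not given: they have to be found in the camera images.
- cartridge_center (a point): A plain aluminium cylinder standing upright on the worktop: barrel 36 mm in diameter and 130 mm long, with a short neck (16 mm diameter, 20 mm long) on its top end; mass about 0.25 kg. The point is the centre of the barrel, 65 mm above its foot; z runs along its axis from foot to neck.
- cradle_seat (a point): Where the barrel's centre comes to rest when the cartridge lies centred in the cradle: 42 mm above the worktop, over the cradle's middle. y is the horizontal direction in which the cartridge lies, x across, z up.
- cradle: Fixed steel cradle: base plate 75 x 115 mm, 8 mm thick, with two V supports (45 degree faces, open upwards), each 14 mm thick, centred 42 mm either side of the middle along y, about 60 mm wide, top 44 mm above the worktop. Between them a 70 mm gap, open down to the base plate, leaves room for fingers. Origin: middle of its underside, axes as cradle_seat.
- hood_handle (a point): Middle of the hood's handle: a round steel bar 10 mm thick, 100 mm long, level, parallel to the hinge, 45 mm in front of the hood's edge on two side arms (the opening behind it is 40 x 90 mm, free from above and below). 95 mm above the worktop when shut; it swings at 250 mm radius about the hinge. The frame turns with the hood: x from handle to hinge, y along the bar.
- hood_hinge (a point): Middle of the hinge line at the oven's back upper edge, 95 mm above the worktop, fixed to the oven. x points level from the oven's front to its back (with the hood shut, from handle to hinge), y along the hinge, z up.
- oven: The fixed oven: a white box 200 mm deep (x), 180 mm wide (y), 85 mm high, open-topped under a flat white hood 14 mm thick whose top lies 102 mm above the worktop when shut. Origin under its middle, x from front to back, hinge at +100 mm.
- hood (a joint): Angle of the hood in rad: 0 shut, growing as the handle goes up and back; 60 degrees is 1.047; stop at 1.5. A spring and its weight (hood about 0.35 kg) close it from any angle; holding it up takes about 2 N at the handle.
- model: Bystander: a cream plaster dental model, 60 x 70 mm, 33 mm high. Origin under its middle.
- jar: Bystander: a closed amber jar, 60 mm in diameter, 60 mm high. Origin under its middle.
- bowl: Bystander: a grey rubber mixing bowl, 110 mm in diameter, 55 mm high. Origin under its middle.
Not all that is in view belongs to the job. Leave any purple or turquoise look-alike of the cradle alone.

How it is judged (in metres and radians):
On the way, in this order (a step that is already met when the one before it is completed fails the run):
1. the cartridge lies at rest in the cradle, let go (angle between cartridge_center's own z axis and vertical between 1.47 and 1.67 rad and x of cartridge_center in the frame of cradle_seat between -0.007 and 0.007 m and y of cartridge_center in the frame of cradle_seat between -0.018 and 0.018 m and z of cartridge_center in the frame of cradle_seat between -0.005 and 0.005 m and angle between the z axis of cartridge_center and the y axis of cradle_seat, either way round below 0.1 rad and contact force between the fingers and cartridge below 0.05 N and linear speed of cartridge below 0.03 m/s), for 0.3 s.
2. the hood is held by the robot at about 60 degrees (value of joint hood between 0.942 and 1.152 rad and contact force between any of the fingers, the arm and hood above 0.3 N and velocity of joint hood between -0.1 and 0.1 rad/s), for 0.3 s.
At the end, for the whole second after the job is handed in: The robot still holds the hood (over 0.3 N, nothing else propping it), still, at 60 degrees +-6. The cartridge lies released and at rest in both V supports, along the cradle within 0.1 rad, its centre within 18 mm of the middle lengthwise, 7 mm across, 5 mm in height (all of step 1 and all of step 2 and contact force between hood and cartridge below 0.05 N and contact force between hood and model below 0.05 N and contact force between hood and jar below 0.05 N and contact force between hood and bowl below 0.05 N); the arm keeps its last pose, push and grip.
It fails at once if the model is moved more than 30 mm or tipped (distance of model from where it was at the start of the episode above 0.03 m or angle between model's own z axis and vertical above 0.5 rad).
It fails at once if the jar is moved more than 30 mm or tipped (distance of jar from where it was at the start of the episode above 0.03 m or angle between jar's own z axis and vertical above 0.5 rad).
It fails at once if the bowl is moved more than 30 mm or tipped (distance of bowl from where it was at the start of the episode above 0.03 m or angle between bowl's own z axis and vertical above 0.5 rad).
It also fails if it takes over 54 s, if anything falls off the work surface, if the arm or the gripper's body presses on something with over 40 N, if the wrist force passes 120 N, or if a joint passes its speed limit or range.

### The arm

A 6-joint arm with a two-finger parallel gripper is mounted at the origin on the work surface. World frame = base frame: x ahead of the robot, y to its left, z up, the work surface at z = 0. Lengths are in mm, angles in rad, forces in N, time in s.
With the tool pointing down it reaches from about 400 to 925 mm from the base axis. Payload 3.4 kg.
Tool frame: the origin (TCP) lies on the centre line of the jaws, within the pads' length; the fingertips stand 19 mm ahead of it and the grasp point (between the pads) is the TCP; z points along the fingers, y is the line along which they close (so a half turn about z gives the same grasp; the last joint's range is limited). The gripper opens to 85 mm and grips with 20 to 120 N. Pads are 22 mm wide; open, the fingers measure 114 mm over their backs; the gripper's body (76 mm by 85 mm) begins 54 mm behind the grasp point. The pads swing forward as they close: fully open they stand 13 mm farther back than shut.
Start: joints at [-1.292, 0.307, 1.506, -0, 1.328, -0.073], TCP at [198.115, -539.798, 227.505] pointing down, gripper open.
Joint ranges: [-3.12, 3.12], [-1.05, 2.28], [0.14, 2.33], [-1.42, 4.57], [0.1, 2.73], [-2.68, 2.68]. Speed limits (rad/s): [2.57, 2.57, 3.14, 3.14, 3.14, 3.14].

### API

Orientations are given as a unit quaternion [w, x, y, z].
In Python, from rig import * gives the robot as it stands. The module is installed in compiled form; this text tells all that it offers.
- The arm moves only by the shell command python3 -m pendant 'ROWS' [FORCE]. ROWS is JSON, a list of rows, each a list of 7 numbers: the shift along the tool's x, y, z normalised to -1 to 1, where 1 is 0.5 m, then the turn, a rotation vector about the tool's x, y, z normalised to -1 to 1, where 1 is pi rad, then the gripper command: -1 is shut, 1 is fully open, values between are in proportion. A call has 1 to 12 rows; each row is the pose to reach, as a shift and turn from the pose commanded when the call began, along the tool's axes at that moment, turning the shorter way round; what a row does not reach only later rows make up. A row lasts 1/10 s, in which the tool goes at most 50 mm and 8.59 degrees, less where a joint would pass 70% of its speed; a pose out of reach is approached as far as the arm can. A call with a number of a shift or a turn outside -1 to 1 is refused whole. A call with a gripper value outside its range is refused whole. The fingers move at their own pace and stop on an object; FORCE is the grip in N (left out, the last holds). Time passes only in rows, so rows that repeat a pose let the fingers close. It gives the time, the measured TCP pose, the force, the opening and the grip force at its end, in the units of the state.
- get_state(): the state, without advancing time (a new reading comes with each control period).
- grab_frame(name): name is "scene" or "top" or "wrist"; returns a dict with "frame" (400x640x3 uint8, red, green, blue), "vertical_fov" (degrees; the focal length in pixels is half the picture's height over the tangent of half this angle, whatever the lens; pixels are square), "cx", "cy" (the principal point, pixels), "position" and "orientation" of the camera in the world. Camera axes: x right, y up, looking along -z (the intrinsics and any distortion apply to the point x, -y, -z); pixel columns grow to the right and rows downward; lengths in mm; the calibration is good to about 2 mm. A picture is of the moment at which its call begins. There is no depth.
- job_done(): hands the job in; it is judged then, once.
The state is a dict: "t": time; "qpos": joint angles; "joint_velocities": joint speeds; "joint_efforts": joint torques, N m; "position": TCP position; "eef_rot": TCP orientation; "wrist_force": force on the tool from outside, world axes, zero at the start; "torque": the same for the moment, N m; "finger_gap": finger opening in mm; "grasp_force": force on a finger pad.
Only numpy, scipy, OpenCV 4.12 (cv2) and the standard library are available. Lean on these libraries where they do the work, as an engineer would, in place of code of your own. Each camera call takes 0.05 s, during which the arm holds its last target. There are 200 camera calls.

## Working session

There is one attempt and no reset: what is moved stays moved. The work goes in short steps, Python scripts to look and compute and a shell command to move; the robot and the scene stay as the last step left them, time stands still between calls to the robot, and variables do not carry over. Pictures are saved under pics/ and viewed, at most 10 in all, crops included, and the job is handed in when it is done.

```bash
mkdir -p pics; cat > h.py <<'E'
from rig import *
import numpy as np, cv2
from scipy.spatial.transform import Rotation as R
def rot(q): return R.from_quat([q[1],q[2],q[3],q[0]])
def snap(n,f):
    d=grab_frame(n); cv2.imwrite('pics/'+f+'.png',d['frame'][:,:,::-1]); import pickle; pickle.dump(d,open(f+'.pkl','wb')); return d
def load(f):
    import pickle; return pickle.load(open(f+'.pkl','rb'))
def ray(d,u,v):
    f=d['frame'].shape[0]/2/np.tan(np.radians(d['vertical_fov'])/2)
    w=rot(d['orientation']).apply([(u-d['cx'])/f,-(v-d['cy'])/f,-1]); return np.array(d['position']),w
def at(d,u,v,z):
    p,w=ray(d,u,v); return p+w*(z-p[2])/w[2]
def proj(d,P):
    f=d['frame'].shape[0]/2/np.tan(np.radians(d['vertical_fov'])/2)
    c=rot(d['orientation']).inv().apply(np.array(P)-d['position']); return d['cx']+f*c[0]/-c[2], d['cy']-f*c[1]/-c[2]
E
python3 - <<'E'
from h import *
for n in('top','scene'):
    d=snap(n,n+'0'); print({k:v for k,v in d.items() if k!='frame'})
print(get_state())
E
```

```text
{'vertical_fov': 44.60600717726678, 'cx': 320.8455607625238, 'cy': 206.56636718111272, 'position': array([ 462.39304774,    3.6714792 , 1903.53143317]), 'orientation': array([ 0.71062331,  0.01401132, -0.02303342, -0.70305594])}
{'vertical_fov': 42.20516624049254, 'cx': 325.83858184013155, 'cy': 202.66978395084382, 'position': array([1583.58387895,  384.09964694, 1577.00294772]), 'orientation': array([0.54708245, 0.17475024, 0.26427454, 0.77480457])}
{'t': 0.1, 'qpos': array([-1.29248377e+00,  3.07469890e-01,  1.50752650e+00, -3.63055357e-06,
        1.32839094e+00, -7.35073345e-02]), 'joint_velocities': array([ 0.00113754, -0.00084094, -0.00405869,  0.00024252,  0.00018314,
       -0.0004129 ]), 'joint_efforts': array([ 3.93548839e-05, -4.58530247e+01, -2.52607530e+01, -1.96608835e-04,
        5.65440132e-03,  2.88603121e-05]), 'position': array([ 197.94955032, -539.19101971,  226.6954955 ]), 'eef_rot': array([-8.92455359e-04,  9.84567229e-01,  1.75004474e-01, -9.34816431e-05]), 'wrist_force': array([-0.13551088,  0.08178552, -0.07084807]), 'torque': array([-0.00775798, -0.01061729,  0.07011639]), 'grasp_force': 0.0, 'finger_gap': 85.37279394083114}
```

View pics/top0.png

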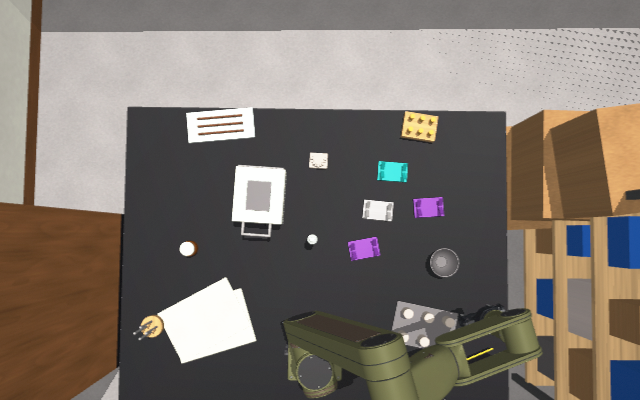

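View pics/scene0.png

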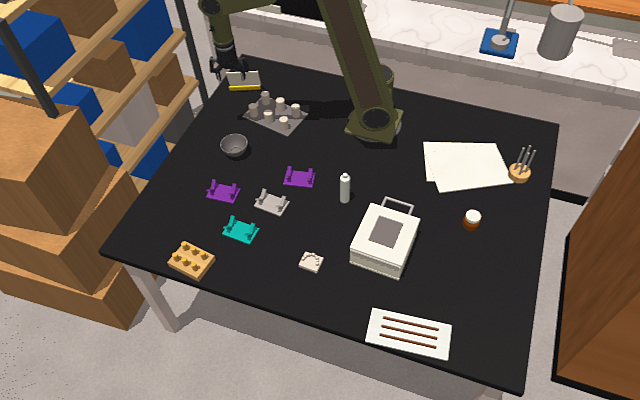

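The top view shows the steel cradle at about (378,210), the cartridge top at (312,240), the oven at (259,195) with its handle bar near (256,235), the model at (318,160), the jar at (188,249) and the bowl at (444,262). The scene view agrees: cradle (271,203), cartridge (345,188), handle (399,203).

```bash
python3 - <<'E'
from h import *
d=load('top0'); im=d['frame']; hsv=cv2.cvtColor(im,cv2.COLOR_RGB2HSV)
m=((hsv[:,:,2]>90)&(hsv[:,:,1]<60)).astype(np.uint8)
def blob(x0,y0,x1,y1):
    k=np.zeros_like(m);k[y0:y1,x0:x1]=m[y0:y1,x0:x1]
    c=max(cv2.findContours(k,0,2)[0],key=cv2.contourArea); return cv2.minAreaRect(c),cv2.boundingRect(c)
for n,b,z in(('cradle',(358,195,398,225),20),('cart',(300,228,322,252),140),('oven',(225,160,290,240),95),('model',(305,150,330,172),33),('jar',(175,235,200,260),60)):
    r,bb=blob(*b); P=at(d,*r[0],z); 
    cs=[at(d,*c,z)[:2] .round(0).tolist() for c in cv2.boxPoints(r)]
    print(n,r,bb,P.round(1),cs)
a=im[150:260,220:410][:,:,::-1]; cv2.imwrite('pics/c.png',cv2.resize(a,None,fx=4.2,fy=4.2,interpolation=cv2.INTER_CUBIC))
s=load('scene0')
for n,P in(('cart foot',at(d,312,242,0)),('cradle',at(d,378,210,20))): print(n,P,proj(s,P))
E
```

```text
cradle ((377.6336669921875, 210.16336059570312), (30.348634719848633, 19.701736450195312), 5.710593223571777) (362, 199, 32, 23) [ 549.8 -240.    20. ] [[517.0, -178.0], [593.0, -185.0], [583.0, -302.0], [507.0, -295.0]]
cart ((312.0, 238.5), (9.0, 10.0), 90.0) (307, 234, 11, 10) [439.3  12.4 140. ] [[455.0, 31.0], [456.0, -5.0], [423.0, -6.0], [423.0, 30.0]]
oven ((258.52032470703125, 200.71575927734375), (52.29533386230469, 70.46333312988281), 4.085616588592529) (231, 165, 56, 72) [576.5 212.6  95. ] [[452.0, 316.0], [714.0, 303.0], [702.0, 108.0], [440.0, 123.0]]
model ((318.103515625, 160.25863647460938), (18.8513240814209, 15.944732666015625), 4.763641834259033) (309, 152, 20, 17) [739.5  -7.3  33. ] [[711.0, 31.0], [773.0, 27.0], [768.0, -46.0], [706.0, -41.0]]
jar ((186.0, 248.5), (13.0, 14.0), 90.0) (179, 242, 15, 14) [395.9 485.5  60. ] [[420.0, 512.0], [421.0, 460.0], [372.0, 459.0], [371.0, 511.0]]
cart foot [423.81431302  12.90560587   0.        ] (np.float64(345.28178006561035), np.float64(195.93061303023458))
cradle [ 550.43395815 -241.36968168   20.        ] (np.float64(270.8751787665169), np.float64(200.34134789849125))
```

View pics/c.png

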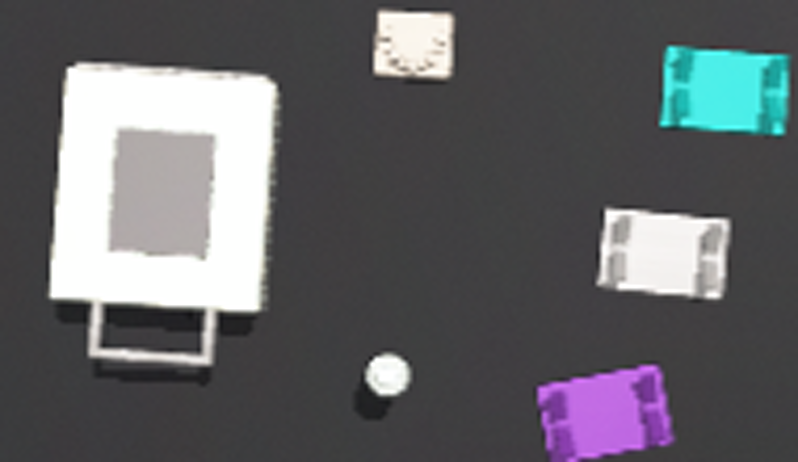

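```bash
cat >> h.py <<'E'
def frame(z,y):
    z=np.array(z,float);z/=np.linalg.norm(z);y=np.array(y,float);y-=z*(y@z);y/=np.linalg.norm(y)
    return R.from_matrix(np.array([np.cross(y,z),y,z]).T)
def plan(P,F,P0=None,F0=None):
    s=get_state(); p0=np.array(s['position']) if P0 is None else np.array(P0); r0=rot(s['eef_rot']) if F0 is None else F0
    d=r0.inv().apply(np.array(P)-p0)/500; w=(r0.inv()*F).as_rotvec()/np.pi
    print('row',d.round(4),w.round(4),'steps>=',np.ceil(max(np.linalg.norm(d)*10,np.degrees(np.linalg.norm(w)*np.pi)/8.59)))
def tilt(t,az=90):
    t=np.radians(t);a=np.radians(az); return frame([np.sin(t)*np.cos(a),np.sin(t)*np.sin(a),-np.cos(t)],[np.sin(a),-np.cos(a),0])
E
python3 - <<'E'
from h import *
F=tilt(65); z=F.as_matrix()[:,2]
plan(np.array([439,12,75])-170*z+[0,0,60],F)
E
```

```text
row [ 0.7263 -0.5794  0.0408] [ 0.2184  0.313  -0.3437] steps>= 11.0
```

```bash
python3 -m pendant '[[0.726,-0.579,0.041,0.218,0.313,-0.344,1],[0.726,-0.579,0.041,0.218,0.313,-0.344,1],[0.726,-0.579,0.041,0.218,0.313,-0.344,1],[0.726,-0.579,0.041,0.218,0.313,-0.344,1],[0.726,-0.579,0.041,0.218,0.313,-0.344,1],[0.726,-0.579,0.041,0.218,0.313,-0.344,1],[0.726,-0.579,0.041,0.218,0.313,-0.344,1],[0.726,-0.579,0.041,0.218,0.313,-0.344,1],[0.726,-0.579,0.041,0.218,0.313,-0.344,1],[0.726,-0.579,0.041,0.218,0.313,-0.344,1],[0.726,-0.579,0.041,0.218,0.313,-0.344,1],[0.726,-0.579,0.041,0.218,0.313,-0.344,1]]'
python3 - <<'E'
from h import *
s=get_state(); print(s['qpos'].round(3),s['position'].round(1),rot(s['eef_rot']).as_matrix().round(3))
snap('wrist','w1')
E
```

```text
t: 1.3
position: [439.8, -142.8, 204.3]
eef_rot: [-0.381, 0.596, 0.597, 0.379]
wrist_force: [-1.1, -0.1, -0.4]
finger_gap: 85.5
grasp_force: 0.0
[-0.895  0.652  1.585  0.633  1.872 -1.031] [ 439.8 -142.8  204.3] [[ 0.001  1.    -0.003]
 [ 0.422  0.002  0.907]
 [ 0.907 -0.002 -0.422]]
```

View pics/w1.png

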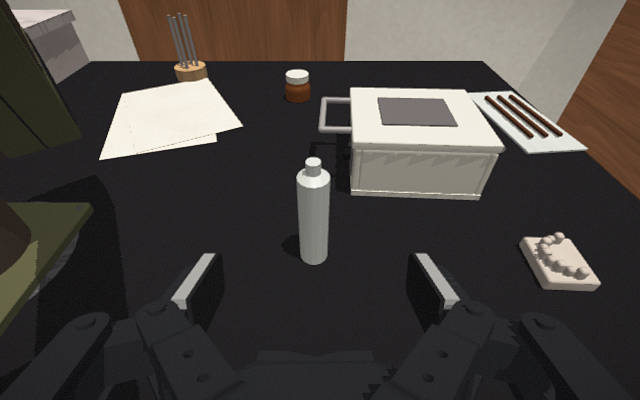

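The wrist view shows the cartridge standing between the jaws: foot front edge at (315,264), shoulder at (314,175), neck top at (313,160). The oven handle is at (335,115).

```bash
python3 - <<'E'
from h import *
d=load('w1'); t=load('top0'); print(d['position'])
g=cv2.cvtColor(d['frame'],cv2.COLOR_RGB2HSV); m=((g[:,:,2]>80)).astype(np.uint8); k=np.zeros_like(m);k[150:275,290:340]=m[150:275,290:340]
for r in (162,172,185,200,220,240,255,260,263,265): print(r,np.where(k[r])[0][[0,-1]] if k[r].any() else None)
A=at(d,314.5,264,0); v=A-d['position']; v[2]=0; print('foot',A+18*v/np.linalg.norm(v))
# two-view: top centre in both
p,w=ray(d,313.3,164); q,x=ray(t,312,238.7)
s=np.linalg.lstsq(np.array([w,-x]).T,q-p,rcond=None)[0]; print('neck',p+w*s[0],q+x*s[1])
E
```

```text
[ 440.73020479 -242.78711728  334.24297893]
162 [305 321]
172 [298 328]
185 [297 329]
200 [298 329]
220 [299 328]
240 [300 327]
255 [301 327]
260 [303 324]
263 [308 320]
265 None
foot [439.16342596  15.98013311   0.        ]
neck [438.42546802  12.32343679 147.63560209] [438.63460854  12.32325563 147.63277139]
```

```bash
python3 - <<'E'
from h import *
F=tilt(65); z=F.as_matrix()[:,2]; G=np.array([439,14,67])
plan(G-90*z,F);plan(G-40*z,F);plan(G,F)
E
```

```text
row [-0.1179 -0.0005  0.2215] [-0.0002  0.0005 -0.0005] steps>= 3.0
row [-0.1177 -0.0004  0.3215] [-0.0002  0.0005 -0.0005] steps>= 4.0
row [-1.176e-01 -4.000e-04  4.015e-01] [-0.0002  0.0005 -0.0005] steps>= 5.0
```

```bash
python3 -m pendant '[[-0.118,0,0.22,0,0,0,1],[-0.118,0,0.22,0,0,0,1],[-0.118,0,0.22,0,0,0,1],[-0.118,0,0.27,0,0,0,1],[-0.118,0,0.32,0,0,0,1],[-0.118,0,0.36,0,0,0,1],[-0.118,0,0.4,0,0,0,1],[-0.118,0,0.4,0,0,0,1],[-0.118,0,0.4,0,0,0,0],[-0.118,0,0.4,0,0,0,-0.5],[-0.118,0,0.4,0,0,0,-1],[-0.118,0,0.4,0,0,0,-1]]' 50; python3 -m pendant '[[0,0,0,0,0,0,-1],[0,0,0,0,0,0,-1],[0,0,0,0,0,0,-1],[0,0,0,0,0,0,-1]]'
python3 - <<'E'
from h import *
snap('wrist','w2'); 
for t in (-20,-25): 
    c=np.array([.085,.996,0]); 
E
```

```text
t: 2.55
position: [439.6, 12.3, 69.1]
eef_rot: [-0.378, 0.597, 0.597, 0.38]
wrist_force: [-0.8, -0.4, 1.2]
finger_gap: 30.3
grasp_force: 48.9
t: 2.95
position: [439.4, 13.2, 69.2]
eef_rot: [-0.379, 0.596, 0.597, 0.38]
wrist_force: [-0.4, -1.1, 5.2]
finger_gap: 30.4
grasp_force: 48.3
```

View pics/w2.png

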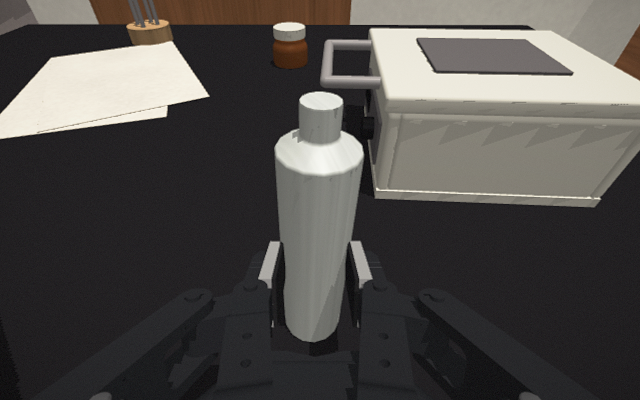

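The wrist view shows the cartridge gripped between the pads: neck top at (321,101), foot front at (315,338), handle at (325,65). I'll check where it sits relative to the TCP.

```bash
python3 - <<'E'
from h import *
d=load('w2'); 
print(at(d,321,101,150), at(d,319,150,130)); A=at(d,314,338,0); print('foot front',A)
p=np.array(get_state()['position']); print(proj(d,p), proj(d,p+rot(get_state()['eef_rot']).apply([0,0,19])))
E
```

```text
[441.98274476  17.64664372 150.        ] [441.4794915   16.94046675 130.        ]
foot front [4.39488526e+02 9.55669278e-02 0.00000000e+00]
(np.float64(313.890207236105), np.float64(253.54733434350103)) (np.float64(313.9772137256314), np.float64(238.00014615298952))
```

```bash
cat > c.py <<'E'
from h import *
S=np.array([550,-240,0.]); 
for n in('top0','scene0'):
    d=load(n); g=cv2.cvtColor(d['frame'],cv2.COLOR_RGB2HSV); m=((g[:,:,2]>90)&(g[:,:,1]<60)).astype(np.uint8)
    u,v=map(int,proj(d,S)); k=np.zeros_like(m); k[v-25:v+20,u-24:u+24]=m[v-25:v+20,u-24:u+24]
    c=max(cv2.findContours(k,0,2)[0],key=cv2.contourArea)
    a=np.arctan2(.996,.085); ey=np.array([np.cos(a),np.sin(a),0]); ex=np.array([ey[1],-ey[0],0])
    pts=[S+i*37.5*ex+j*57.5*ey+[0,0,h] for i in(-1,1) for j in(-1,1) for h in(0,8)]+[S+i*30*ex+j*49*ey+[0,0,44] for i in(-1,1) for j in(-1,1)]
    P=np.array([proj(d,p) for p in pts]); print(n,'mask',cv2.boundingRect(c),cv2.minAreaRect(c),'model',P.min(0).round(1),(np.ptp(P,0)).round(1),cv2.minAreaRect(P.astype(np.float32)))
s=get_state(); F0=rot(s['eef_rot']);p0=np.array(s['position'])
dl=F0.inv().apply(np.array([440,17.5,65])-p0); print('delta',dl)
F=tilt(-25,85.1); T=S+[0,0,42]-F.apply(dl); np.save('T.npy',T); print(T)
plan(p0+[0,0,90],F0); plan(T+[0,0,90],F)
E
python3 c.py
```

```text
top0 mask (362, 199, 32, 23) ((377.6336669921875, 210.16336059570312), (30.348634719848633, 19.701736450195312), 5.710593223571777) model [361.5 199.3] [31.3 22. ] ((377.16082763671875, 210.2843780517578), (29.791990280151367, 19.29205322265625), 5.49601411819458)
scene0 mask (254, 188, 36, 28) ((271.3108825683594, 201.8089141845703), (33.196563720703125, 20.603229522705078), 20.85445785522461) model [253.5 186.6] [36.2 29.2] ((271.91754150390625, 201.126708984375), (33.3778076171875, 21.500404357910156), 20.55691909790039)
delta [-1.96420905  0.55023064  5.67754318]
[ 549.80878983 -235.78866485   46.31549098]
row [ 0.163   0.0003 -0.0763] [0. 0. 0.] steps>= 2.0
row [-0.0898  0.221  -0.5077] [-0.0097 -0.4993  0.0286] steps>= 11.0
```

```bash
python3 -m pendant '[[0.163,0,-0.076,0,0,0,-1],[0.163,0,-0.076,0,0,0,-1],[0.163,0,-0.076,0,0,0,-1],[0.12,0.05,-0.18,0,-0.05,0,-1],[0.09,0.08,-0.24,0,-0.1,0,-1],[0.05,0.12,-0.31,0,-0.15,0,-1],[0,0.16,-0.38,0,-0.2,0,-1],[-0.03,0.19,-0.44,0,-0.25,0,-1],[-0.06,0.21,-0.49,0,-0.3,0,-1],[-0.09,0.221,-0.508,-0.01,-0.35,0.02,-1],[-0.09,0.221,-0.508,-0.01,-0.4,0.025,-1],[-0.09,0.221,-0.508,-0.01,-0.45,0.029,-1]]' 
python3 - <<'E'
from h import *
T=np.load('T.npy');F=tilt(-25,85.1);s=get_state();print(s['qpos'].round(2))
plan(T+[0,-1,90],F)
E
```

```text
t: 4.2
position: [549.7, -236.6, 135.2]
eef_rot: [0.07, 0.731, 0.674, -0.081]
wrist_force: [-1.2, -0.3, -3.8]
finger_gap: 30.2
grasp_force: 48.8
[-0.35  0.41  1.63 -0.24  1.07 -0.15]
row [-0.0008  0.0002 -0.0022] [-0.0017 -0.0708  0.0016] steps>= 2.0
```

```bash
python3 -m pendant '[[0,0,-0.002,-0.002,-0.04,0.002,-1],[0,0,-0.002,-0.002,-0.071,0.002,-1],[0,0,-0.002,-0.002,-0.071,0.002,-1],[0,0,-0.002,-0.002,-0.071,0.002,-1]]' 
python3 - <<'E'
from h import *
T=np.load('T.npy');F=tilt(-25,85.1)
plan(T+[0,-1,90],F);plan(T+[0,-1,3],F)
d=snap('scene','s1'); u,v=map(int,proj(d,[550,-240,80])); a=d['frame'][v-60:v+50,u-90:u+70][:,:,::-1]; cv2.imwrite('pics/s1c.png',cv2.resize(a,None,fx=4,fy=4,interpolation=cv2.INTER_CUBIC))
print(u-90,v-60)
E
```

```text
t: 4.6
position: [549.4, -234.6, 135.3]
eef_rot: [0.143, 0.719, 0.662, -0.158]
wrist_force: [0.0, -0.0, -2.8]
finger_gap: 30.1
grasp_force: 48.6
row [-0.0047  0.0013  0.    ] [-0.0004 -0.0023  0.0011] steps>= 1.0
row [0.0677 0.0017 0.1583] [-0.0004 -0.0023  0.0011] steps>= 2.0
179 130
```

View pics/s1c.png

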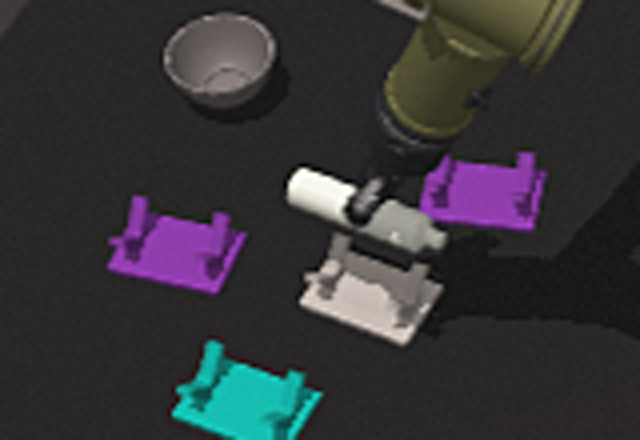

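The crop shows the cartridge level over the steel cradle, parallel to it, with its foot at about (293,187) and its neck at (440,240); the cradle below is around (372,290). Descending.

```bash
python3 - <<'E'
from h import *
d=load('s1'); e=np.array([.085,.996,0]); C=np.array([550,-240,132])
for k in(-65,85): print((np.array(proj(d,C+k*e))-[179,130])*4)
E
python3 -m pendant '[[0.015,0,0.04,0,-0.002,0.001,-1],[0.032,0.001,0.08,0,-0.002,0.001,-1],[0.05,0.002,0.12,0,-0.002,0.001,-1],[0.06,0.002,0.14,0,-0.002,0.001,-1],[0.064,0.002,0.15,0,-0.002,0.001,-1],[0.068,0.002,0.158,0,-0.002,0.001,-1],[0.068,0.002,0.158,0,-0.002,0.001,-1],[0.068,0.002,0.158,0,-0.002,0.001,-1]]'
```

```text
[293.59830922 183.93876176]
[440.0133429  236.32449818]
t: 5.45
position: [551.2, -238.3, 51.7]
eef_rot: [0.148, 0.72, 0.659, -0.159]
wrist_force: [0.2, 0.4, -3.0]
finger_gap: 29.8
grasp_force: 48.6
```

```bash
python3 -m pendant '[[0.002,0,0.004,0,0,0,-1],[0.003,0,0.007,0,0,0,-1],[0.004,0,0.009,0,0,0,-1],[0.004,0,0.009,0,0,0,-1]]'
```

```text
t: 5.85
position: [551.1, -238.2, 46.7]
eef_rot: [0.148, 0.72, 0.659, -0.16]
wrist_force: [-0.4, -0.0, 0.9]
finger_gap: 30.0
grasp_force: 49.5
```

Contact has begun (wrist force rose from -3.0 to +0.9 N). Open and check.

```bash
python3 -m pendant '[[0,0,0,0,0,0,-0.2],[0,0,0,0,0,0,0],[0,0,0,0,0,0,0.3],[0,0,0,0,0,0,0.6],[0,0,0,0,0,0,1],[0,0,0,0,0,0,1]]' 20
python3 - <<'E'
from h import *
F0=rot(get_state()['eef_rot']); p=np.array(get_state()['position'])
plan(p-F0.as_matrix()[:,2]*130,F0)
E
```

```text
t: 6.45
position: [550.6, -238.2, 46.1]
eef_rot: [0.147, 0.72, 0.659, -0.16]
wrist_force: [-1.1, -0.2, -0.1]
finger_gap: 85.2
grasp_force: 0.0
row [-0.    0.   -0.26] [0. 0. 0.] steps>= 3.0
```

```bash
python3 -m pendant '[[0,0,-0.03,0,0,0,1],[0,0,-0.08,0,0,0,1],[0,0,-0.16,0,0,0,1],[0,0,-0.26,0,0,0,1],[0,0,-0.34,0,0,0,1],[0,0,-0.34,0,0,0,1]]'
python3 - <<'E'
from h import *
d=snap('scene','s2'); u,v=map(int,proj(d,[550,-240,42])); a=d['frame'][v-30:v+30,u-40:u+40][:,:,::-1]
e=snap('wrist','w3')['frame'][:,:,::-1]
cv2.imwrite('pics/m3.png',np.vstack([cv2.resize(e[:400],(480,300)),cv2.resize(a,(400,300),interpolation=cv2.INTER_CUBIC)[:, :].copy() if 0 else cv2.copyMakeBorder(cv2.resize(a,(400,290),interpolation=cv2.INTER_CUBIC),0,0,0,80,0)]))
c=np.array([.085,.996,0]); C=np.array([550,-240,42])
for k in(-65,0,85): print(k,[np.round((np.array(proj(load('s2'),C+k*c))-[u-40,v-30])*[5,290/60]+[0,300]),np.round(np.array(proj(load('w3'),C+k*c))*.75)])
E
```

```text
t: 7.05
position: [561.0, -164.5, 207.0]
eef_rot: [0.152, 0.72, 0.659, -0.155]
wrist_force: [-0.0, -0.8, -0.4]
finger_gap: 85.7
grasp_force: 0.0
-65 [array([128., 422.]), array([233., 163.])]
0 [array([203., 449.]), array([233., 131.])]
85 [array([304., 485.]), array([232.,  74.])]
```

View pics/m3.png

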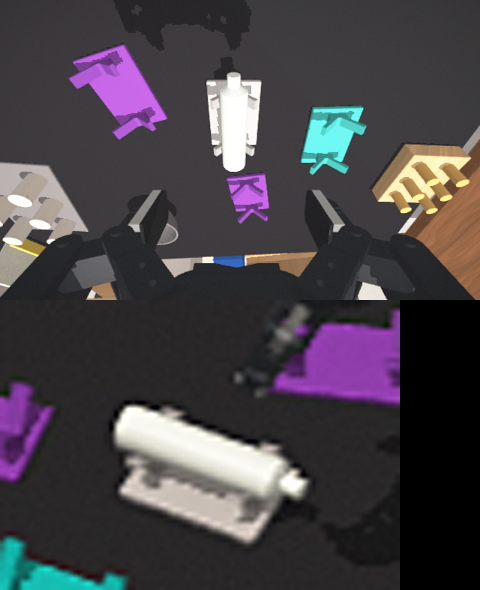

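The cartridge lies in both Vs of the steel cradle, released and centred (in the wrist half, barrel from (234,168) to neck (233,78)). Now the handle.

```bash
python3 - <<'E'
from h import *
d=load('top0'); A=at(d,241.4,234.5,95);B=at(d,270.5,236.2,95); print(A,B,np.linalg.norm(A-B)); M=(A+B)/2; print(M,rot(get_state()['eef_rot']).as_matrix().round(2)[:,0])
F=tilt(0,87); plan(M*[1,1,0]+[0,0,230],F)
E
```

```text
[450.75308971 273.61902078  95.        ] [445.58400406 166.11709515  95.        ] 107.62612814459703
[448.16854689 219.86805796  95.        ] [ 0.08  0.9  -0.42]
row [ 0.6538 -0.2846 -0.3693] [-0.0007  0.1393 -0.0113] steps>= 9.0
```

```bash
python3 -m pendant '[[0.654,-0.285,-0.369,0,0.139,-0.011,1],[0.654,-0.285,-0.369,0,0.139,-0.011,1],[0.654,-0.285,-0.369,0,0.139,-0.011,1],[0.654,-0.285,-0.369,0,0.139,-0.011,1],[0.654,-0.285,-0.369,0,0.139,-0.011,1],[0.654,-0.285,-0.369,0,0.139,-0.011,1],[0.654,-0.285,-0.369,0,0.139,-0.011,1],[0.654,-0.285,-0.369,0,0.139,-0.011,1],[0.654,-0.285,-0.369,0,0.139,-0.011,1],[0.654,-0.285,-0.369,0,0.139,-0.011,1],[0.654,-0.285,-0.369,0,0.139,-0.011,1],[0.654,-0.285,-0.369,0,0.139,-0.011,1]]'
python3 - <<'E'
from h import *
snap('wrist','w4')
E
```

```text
t: 8.35
position: [447.9, 217.5, 227.5]
eef_rot: [-0.002, 0.727, 0.687, -0.003]
wrist_force: [-0.8, -0.8, -0.1]
finger_gap: 85.5
grasp_force: 0.0
```

View pics/w4.png

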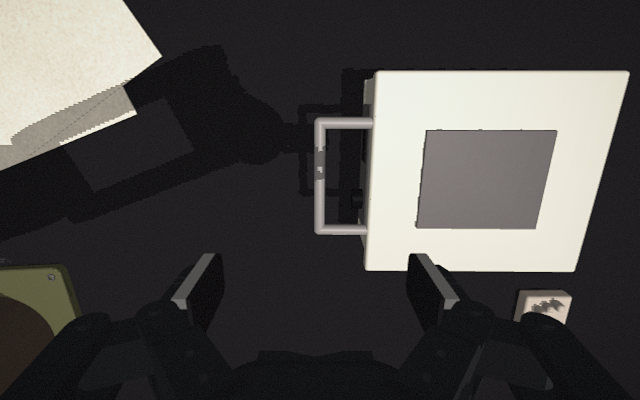

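The bar runs from about (320,120) to (320,231), with the hood's top corners at (375,71), (629,71), (576,271) and (365,269).

```bash
python3 - <<'E'
from h import *
d=load('w4'); A=at(d,320.5,123,97);B=at(d,320,230,97); M=(A+B)/2; u=(A-B)/np.linalg.norm(A-B); print(A,B,np.linalg.norm(A-B),M,u, np.degrees(np.arctan2(u[1],u[0])))
c=[at(d,*q,102) for q in((375,71),(629,71),(576,271),(365,269))]; print(np.round(c,1))
az=np.degrees(np.arctan2(u[1],u[0])); F=tilt(0,az); T=M*[1,1,0]+[0,0,97]
plan(T+[0,0,50],F); plan(T,F)
E
```

```text
[455.40003445 274.36192493  97.        ] [449.71887044 175.09535444  97.        ] 99.42900804437474 [452.55945244 224.72863968  97.        ] [0.05713789 0.9983663  0.        ] 86.72445594135284
[[501.2 312.9 102. ]
 [703.3 301.1 102. ]
 [695.4 120.7 102. ]
 [491.3 133.8 102. ]]
row [0.0151 0.0093 0.1614] [-0.0021  0.0006 -0.0001] steps>= 2.0
row [0.0153 0.01   0.2614] [-0.0021  0.0006 -0.0001] steps>= 3.0
```

```bash
python3 -m pendant '[[0.015,0.01,0.08,-0.002,0,0,-0.15],[0.015,0.01,0.12,-0.002,0,0,-0.15],[0.015,0.01,0.12,-0.002,0,0,-0.15],[0.015,0.01,0.12,-0.002,0,0,-0.15],[0.015,0.01,0.12,-0.002,0,0,-0.15],[0.015,0.01,0.12,-0.002,0,0,-0.15]]' 20
python3 - <<'E'
from h import *
F=tilt(0,86.72); T=np.array([452.6,224.7,95]); plan(T+[0,0,50],F);plan(T,F)
E
```

```text
t: 9.0
position: [454.0, 226.4, 169.6]
eef_rot: [0.001, 0.726, 0.687, 0.001]
wrist_force: [-0.0, 0.0, -0.4]
finger_gap: 35.8
grasp_force: 0.0
row [-0.0036 -0.0027  0.0491] [ 0.001  -0.      0.0005] steps>= 1.0
row [-0.0037 -0.003   0.1491] [ 0.001  -0.      0.0005] steps>= 2.0
```

```bash
python3 -m pendant '[[-0.003,-0.003,0.04,0,0,0,-0.15],[-0.003,-0.003,0.08,0,0,0,-0.15],[-0.003,-0.003,0.11,0,0,0,-0.15],[-0.003,-0.003,0.13,0,0,0,-0.15],[-0.003,-0.003,0.149,0,0,0,-0.15],[-0.003,-0.003,0.149,0,0,0,-0.15],[-0.003,-0.003,0.149,0,0,0,-0.15]]'
```

```text
t: 9.7
position: [451.7, 225.0, 94.0]
eef_rot: [0.001, 0.726, 0.687, 0.0]
wrist_force: [0.9, -0.0, 0.4]
finger_gap: 36.6
grasp_force: 0.0
```

```bash
python3 -m pendant '[[0,0,0,0,0,0,-0.5],[0,0,0,0,0,0,-1],[0,0,0,0,0,0,-1],[0,0,0,0,0,0,-1],[0,0,0,0,0,0,-1],[0,0,0,0,0,0,-1]]' 35
python3 - <<'E'
from h import *
s=get_state();F=rot(s['eef_rot']);p=np.array(s['position']); h=np.array([np.sin(np.radians(86.72)),-np.cos(np.radians(86.72)),0])
for a in range(5,61,5):
    t=np.radians(a); D=250*(1-np.cos(t))*h+[0,0,250*np.sin(t)]; print(a,(F.inv().apply(D)/500).round(4))
E
```

```text
t: 10.3
position: [451.4, 225.0, 93.9]
eef_rot: [0.001, 0.726, 0.687, 0.0]
wrist_force: [-1.2, 0.6, 4.2]
finger_gap: 0.0
grasp_force: 1.5
5 [-0.      0.0019 -0.0436]
10 [-0.0001  0.0077 -0.0868]
15 [-1.000e-04  1.720e-02 -1.294e-01]
20 [-0.0002  0.0303 -0.171 ]
25 [-0.0003  0.047  -0.2113]
30 [-0.0003  0.0672 -0.2499]
35 [-0.0004  0.0907 -0.2867]
40 [-0.0005  0.1173 -0.3213]
45 [-0.0006  0.1468 -0.3534]
50 [-0.0007  0.179  -0.3829]
55 [-0.0008  0.2136 -0.4094]
60 [-0.0009  0.2504 -0.4328]
```

```bash
python3 - <<'E'
from h import *
d=snap('wrist','w5'); s=snap('scene','s5'); u,v=map(int,proj(s,[452,225,95])); a=s['frame'][v-40:v+35,u-50:u+50][:,:,::-1]
cv2.imwrite('pics/m5.png',np.hstack([cv2.resize(d['frame'][100:340,200:440][:,:,::-1],(400,400),interpolation=cv2.INTER_CUBIC),cv2.resize(a,(400,400),interpolation=cv2.INTER_CUBIC)]))
print(get_state()['finger_gap'],get_state()['grasp_force'])
E
```

```text
0.21647654378115852 1.5569336526095867
```

View pics/m5.png

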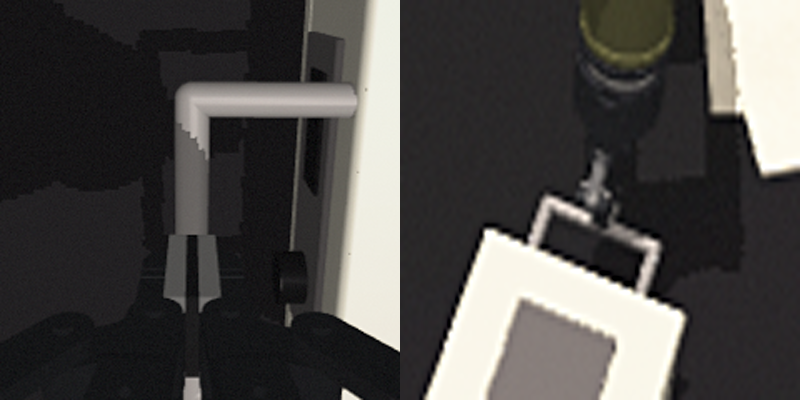

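The bar is between the pads (left half: bar at (190,180) going into the pads at (192,240)), but grip force reads only 1.5 N. Trying a harder grip.

```bash
python3 -m pendant '[[0,0,0,0,0,0,-1],[0,0,0,0,0,0,-1],[0,0,0,0,0,0,-1],[0,0,0,0,0,0,-1]]' 100
```

```text
t: 10.8
position: [451.4, 225.0, 93.7]
eef_rot: [0.001, 0.726, 0.687, -0.0]
wrist_force: [-0.6, 0.3, 3.1]
finger_gap: 0.0
grasp_force: 1.7
```

```bash
python3 - <<'E'
from h import *
d=load('w5'); s=get_state(); F=rot(s['eef_rot']); p=np.array(s['position'])
cr=lambda P:((np.array(proj(d,P))-[200,100])*1.667).round(0)
for z in(-30,-15,0,10,19,30): print(z,[cr(p+F.apply([x,0,z])) for x in(-11,11,45)], cr(p+F.apply([11,5,z]))[0])
E
```

```text
-30 [array([190., 351.]), array([190., 276.]), array([190., 144.])] 210.0
-15 [array([190., 317.]), array([190., 248.]), array([190., 128.])] 208.0
0 [array([190., 290.]), array([190., 226.]), array([190., 116.])] 207.0
10 [array([190., 274.]), array([190., 213.]), array([190., 109.])] 206.0
19 [array([190., 261.]), array([190., 203.]), array([190., 103.])] 205.0
30 [array([190., 247.]), array([190., 191.]), array([190.,  97.])] 204.0
```

The bar's visible part ends at row 235, where the pad tips are. By projection that puts the tips about 5 mm behind the TCP, so the shut fingers are resting on top of the bar (wrist +4 N agrees). The 30 mm chord on the cartridge fits too. I'll lift, reopen, and go about 22 mm deeper.

```bash
python3 -m pendant '[[0,0,-0.05,0,0,0,-1],[0,0,-0.06,0,0,0,-0.15],[0,0,-0.06,0,0,0,-0.15],[0,0,-0.06,0,0,0,-0.15],[0,0,-0.06,0,0,0,-0.15],[0,0,-0.03,0,0,0,-0.15],[0,0,0,0,0,0,-0.15],[0,0,0.02,0,0,0,-0.15],[0,0,0.035,0,0,0,-0.15],[0,0,0.044,0,0,0,-0.15],[0,0,0.044,0,0,0,-0.15],[0,0,0.044,0,0,0,-0.15]]' 30; python3 -m pendant '[[0,0,0,0,0,0,-0.6],[0,0,0,0,0,0,-1],[0,0,0,0,0,0,-1],[0,0,0,0,0,0,-1],[0,0,0,0,0,0,-1]]' 30
```

```text
t: 12.0
position: [451.6, 225.0, 71.9]
eef_rot: [0.001, 0.726, 0.687, -0.0]
wrist_force: [0.6, 0.0, 0.6]
finger_gap: 36.3
grasp_force: 0.0
t: 12.5
position: [451.3, 225.0, 71.9]
eef_rot: [0.0, 0.726, 0.687, -0.0]
wrist_force: [-0.5, 0.9, 1.1]
finger_gap: 8.7
grasp_force: 29.3
```

Firm grip (8.7 mm, 29 N). Raising along the arc.

```bash
python3 -m pendant '[[0,0.001,-0.022,0,0,0,-1],[0,0.004,-0.06,0,0,0,-1],[0,0.0077,-0.0868,0,0,0,-1],[0,0.0172,-0.1294,0,0,0,-1],[0,0.0303,-0.171,0,0,0,-1],[0,0.047,-0.211,0,0,0,-1],[0,0.067,-0.25,0,0,0,-1],[0,0.078,-0.27,0,0,0,-1],[0,0.0907,-0.2867,0,0,0,-1],[0,0.0907,-0.2867,0,0,0,-1]]'
```

```text
t: 13.5
position: [494.1, 222.4, 215.8]
eef_rot: [-0.001, 0.726, 0.687, -0.002]
wrist_force: [-7.6, 2.1, 1.7]
finger_gap: 8.9
grasp_force: 29.7
```

```bash
python3 -m pendant '[[0,0.012,-0.018,0,0,0,-1],[0,0.0266,-0.0346,0,0,0,-1],[0,0.041,-0.051,0,0,0,-1],[0,0.0561,-0.0667,0,0,0,-1],[0,0.072,-0.082,0,0,0,-1],[0,0.0883,-0.0962,0,0,0,-1],[0,0.105,-0.11,0,0,0,-1],[0,0.1229,-0.1227,0,0,0,-1],[0,0.141,-0.135,0,0,0,-1],[0,0.16,-0.146,0,0,0,-1],[0,0.16,-0.146,0,0,0,-1],[0,0.16,-0.146,0,0,0,-1]]'
python3 -m pendant '[[0,0,0,0,0,0,-1],[0,0,0,0,0,0,-1],[0,0,0,0,0,0,-1],[0,0,0,0,0,0,-1],[0,0,0,0,0,0,-1]]'
python3 - <<'E'
from h import *
s=snap('scene','s6'); snap('wrist','w6'); t=snap('top','t6')
a=s['frame'][150:290,190:450][:,:,::-1]; cv2.imwrite('pics/m6.png',cv2.resize(a,(780,420),interpolation=cv2.INTER_CUBIC))
# expected handle point at 60 deg in scene
h=np.array([.998,-.057,0]); M=np.array([452.6,224.7,95])
for g in(50,60,70):
    g=np.radians(g); P=M+250*(1-np.cos(g))*h+[0,0,250*np.sin(g)]; e=P+50*np.array([.057,.998,0]); print(P.round(),[((np.array(proj(s,q))-[190,150])*3).round() for q in(P,e,2*P-e)])
E
```

```text
t: 14.7
position: [573.9, 217.9, 291.0]
eef_rot: [-0.0, 0.726, 0.687, -0.001]
wrist_force: [-10.3, -1.3, 14.9]
finger_gap: 8.2
grasp_force: 31.3
t: 15.2
position: [573.5, 217.8, 290.8]
eef_rot: [-0.0, 0.726, 0.688, -0.001]
wrist_force: [-10.3, -0.4, 14.4]
finger_gap: 8.5
grasp_force: 31.2
[542. 220. 287.] [array([618., 106.]), array([663., 120.]), array([574.,  93.])]
[577. 218. 312.] [array([609., 116.]), array([656., 131.]), array([564., 102.])]
[617. 215. 330.] [array([598., 133.]), array([646., 148.]), array([552., 118.])]
```

View pics/m6.png

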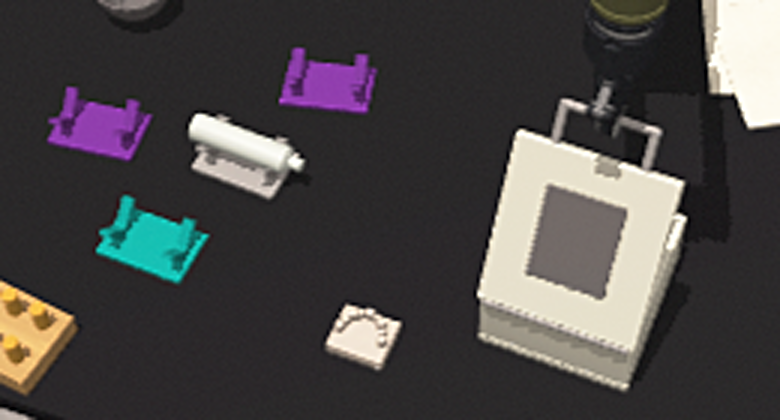

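The hood is open, with bar ends at (563,101) and (660,130). That matches the 60° prediction of (564,102) and (656,131). The cartridge still lies in the steel cradle and the model is untouched.

```bash
python3 -c "
from rig import *
print(job_done())"
```

```text
the job is handed in; nothing more can be done
None
```

The cartridge is lying released and centred in the steel cradle, and the hood is held by its handle at about 60 degrees; the job was handed in at about 15 s, with no verdict shown.

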